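# Dispense a yellow ear tip

## Robot

A 6-joint arm with a two-finger parallel gripper is mounted at the origin on the work surface. World frame = base frame: x ahead of the robot, y to its left, z up, the work surface at z = 0. Lengths are in m, angles in rad, forces in N, time in s.
With the tool pointing down it reaches from about 0.35 to 0.975 m from the base axis. Payload 4.9 kg.
Tool frame: the origin (TCP) lies on the mounting face of the last link; the fingertips stand 173 mm ahead of it and the grasp point (between the pads) lies ctrl.pinch_z ahead of it (ctrl.pinch_z is the distance from the TCP to the grasp point, in m); z points along the fingers, y is the line along which they close (so a half turn about z gives the same grasp; the last joint's range is limited). The gripper opens to 85 mm and grips with 20 to 120 N. Pads are 22 mm wide; open, the fingers measure 114 mm over their backs; the gripper's body (76 mm by 85 mm) begins 54 mm behind the grasp point. The pads swing forward as they close: fully open they stand 13 mm farther back than shut.
Start: joints at [1.017, 0.053, 1.613, -0, 1.476, -0.119], TCP at [0.263, 0.567, 0.405] pointing down, gripper open.
Joint ranges: [-3.01, 3.01], [-1.01, 2.22], [0.06, 2.58], [-1.02, 4.17], [0.09, 2.62], [-3.14, 3.14]. Speed limits (rad/s): [2.57, 2.57, 3.14, 3.14, 3.14, 3.14].

## Interface

Orientations are given as a rotation vector (axis times angle).
In Python, from station import telemetry, eyes, ctrl gives the robot as it stands.
- The arm moves only by the tool apply_moves, never from a script. Its argument "plan" is a list of rows, each a list of 5 numbers: the finger opening in m, from 0 to 0.0854, then the shift along the tool's x, y, z in m, then the turn about the tool's z in rad. In form: [[jaw, x, y, z, roll], ...]. A call has 1 to 12 rows; each row is the pose to reach, as a shift and turn from the pose commanded when the call began, along the tool's axes at that moment; what a row does not reach only later rows make up. A row lasts 1/12 s, in which the tool goes at most 41.7 mm and 7.16 degrees, less where a joint would pass 70% of its speed; a pose out of reach is approached as far as the arm can. A call with a gripper value outside its range is refused whole. The fingers move at their own pace and stop on an object; "newtons" is the grip in N (left out, the last holds). Time passes only in rows, so rows that repeat a pose let the fingers close. It gives the time, the measured TCP pose, the force, the opening and the grip force at its end, in the units of the state.
- telemetry.get_obs(): the state, without advancing time (a new reading comes with each control period).
- eyes.get_image(name): name is "scene" or "side" or "wrist"; returns a dict with "img" (400x640x3 uint8, blue, green, red), "range_z" (400x640 float32, m along the optical axis (not along the pixel's ray), 0 where there is no reading), "K" (3x3 intrinsics, pixels), "pose" (4x4, takes a point from camera to world coordinates); the wrist camera has in their place "hand_eye" (4x4, takes a point from camera to tool coordinates, whose origin is the TCP and whose axes are the flange's). Camera axes: x right, y down, z forward; pixel columns grow to the right and rows downward; lengths in m; the calibration is good to about 2 mm. A picture is of the moment at which its call begins: read the wrist's pose just before it.
- ctrl.finish_job(): hands the job in; it is judged then, once.
Trained networks look in a picture, given as the dict that the camera call returned (one of the last four; its "shot" number tells which), for a name from the list of things; names that differ only in an ending like _2 or _b are one class to them, and where a whole thing is asked for, a point or a joint stands for the part that bears it (a point fixed in the world has none). Each returns a list of dicts, best first, with "confidence" (0 to 1); they miss things now and then, are a little off and sometimes report something else, mostly with a low value. They report only what shows in the picture. A call takes as long as a camera call. They do not tell look-alikes from the thing itself.
- eyes.search_frame(thing, picture): "box" ([left, top, right, bottom] in pixels, round what is visible of it).
- eyes.outline_of(thing, picture): "region" (400x640 bool, what is visible of it) and "box" ([left, top, right, bottom] in pixels, round what is visible of it).
- eyes.tip_of(thing, picture): "point" ([column, row] in pixels: a listed point, or the origin of a listed thing).
The state is a dict: "t": time; "q": joint angles; "dq": joint speeds; "effort": joint torques, N m; "tool_pos": TCP position; "tool_rot": TCP orientation; "contact_force": force on the tool from outside, world axes, zero at the start; "wrist_torque": the same for the moment, N m; "opening": finger opening in m; "grip_force": force on a finger pad.
Only numpy, scipy, OpenCV 4.12 (cv2) and the standard library are available. Lean on these libraries where they do the work, as an engineer would, in place of code of your own. Each camera call takes 0.05 s, during which the arm holds its last target. There are 200 camera calls.

## Task

The next patient needs a yellow ear tip: swing the lever of the ear-tip dispenser with the yellow knob all the way to its stop, towards the dispenser's tray, so that a tip drops into the tray, then let go so that the lever springs back home. Leave the tip in the tray, do not work the blue dispenser, and do not disturb the brown bottle or the steel cup.

Things in the scene. Friction and masses are not known exactly. Their poses are not given: they have to be found in the camera images.
- yellow_lever (a joint): angle of the yellow dispenser's sprung lever, rad: 0 at home, 1.2 (69 degrees) at its stop; it grows clockwise seen from above, the knob moving towards and over the tray. Pushing the knob takes about 1.6 N at home and 5.3 N at the stop; let go, the lever springs back to 0.
- yellow_knob (a point): centre (112 mm above the counter) of the upright round yellow knob at the lever's end: 16 mm diameter, z = 90 to 135 mm. It stands on a flat steel arm (top at z = 90 mm) that turns level, above the white roof (z = 78 mm), about an upright axis 80 mm from the knob. On that axis stands a clear tube with a yellow cap, 36 mm diameter, top at z = 156 mm. The knob can be pushed or pinched.
- yellow_tray (a point): centre of the floor (z = 4 mm) of the yellow dispenser's open tray, inside 102 mm along x, 77 mm along y, walls 35 mm high. The dispenser is fixed; axes: z up, y from its covered half to its tray. In this frame the lever's axis is at x = 30, y = -51.5 mm; the knob goes from x = -36, y = -97 mm (home) in an arc to x = -36, y = -6 mm (stop).
- yellow_tip (a point): centre (half-way up) of the next yellow ear tip: a loose cone, 28 mm tall, 16 mm wide at the foot, 7 mm at the end, 10 to 15 g, z along its axis. It stands on a ledge (z = 30 mm) hidden under the dispenser's roof; an arm fixed to the lever pushes it off into the tray about half-way through the swing.
- blue_lever (a joint): lever angle of the blue dispenser, the same machine with blue knob, blue cap and blue tips (bystander); 0 at home.
- blue_knob (a point): centre of the blue knob of that other dispenser (bystander), which is fixed and of the same shape and size.
- spray: brown loose bottle with a white cap, 44 mm diameter, 80 mm tall, standing on the counter (bystander); origin at the centre of its underside.
- cup: open steel cup, 70 mm diameter, 70 mm tall, loose, standing on the counter (bystander); origin at the centre of its underside.
Not all that is in view belongs to the job. Leave any purple or red look-alike of the part that bears yellow_lever alone.

How it is judged:
On the way, in this order (a step that is already met when the one before it is completed fails the run):
1. the yellow dispenser's lever is swung to its stop (within 0.12 rad) (value of joint yellow_lever above 1.08 rad), for 0.05 s.
2. the lever is let go and has sprung back home, with the yellow tip lying in the tray (value of joint each of yellow_lever, blue_lever below 0.12 rad and x of yellow_tip in the frame of yellow_tray between -0.055 and 0.055 m and y of yellow_tip in the frame of yellow_tray between -0.042 and 0.042 m and height (world z) of yellow_tip below 0.03 m), for 0.2 s.
At the end, for the whole second after the job is handed in: The yellow lever is back home (within 0.12 rad), the yellow tip lies in the yellow dispenser's tray (its centre inside the tray walls, less than 30 mm above the counter), and the blue lever is at home (within 0.12 rad) (all of step 2); the robot touches nothing.
It fails at once if the blue dispenser's lever is worked (moved more than 0.3 rad) (value of joint blue_lever above 0.3 rad).
It fails at once if the brown bottle is moved more than 30 mm or tipped over (distance of spray from where it was at the start of the episode above 0.03 m or angle between spray's own z axis and vertical above 0.5 rad).
It fails at once if the steel cup is moved more than 30 mm or tipped over (distance of cup from where it was at the start of the episode above 0.03 m or angle between cup's own z axis and vertical above 0.5 rad).
It also fails if it takes over 34 s, if anything falls off the work surface, if the arm or the gripper's body presses on something with over 40 N, if the wrist force passes 120 N, or if a joint passes its speed limit or range.

## Working session

There is one attempt and no reset: what is moved stays moved. The work goes in short steps, Python scripts to look and compute and a tool call to move; the robot and the scene stay as the last step left them, time stands still between calls to the robot, and variables do not carry over. Pictures are saved under pics/ and viewed, at most 10 in all, crops included, and the job is handed in when it is done.

Besides the shell and the picture viewer there is one more tool, called after ">>>" as name(argument=value, ...), one argument or row to a line, values as JSON. apply_moves: Moves the arm, as the interface text tells. Its arguments: {"type":"object","properties":{"plan":{"type":"array","items":{"type":"array","items":{"type":"number"}}},"newtons":{"type":"number"}},"required":["plan"]}

```bash
mkdir -p pics
cat > h.py <<'E'
import numpy as np, cv2
from scipy.spatial.transform import Rotation as R
from station import telemetry, eyes, ctrl
def shot(n):
    o=telemetry.get_obs(); p=eyes.get_image(n)
    if n=="wrist":
        T=np.eye(4);T[:3,:3]=R.from_rotvec(o["tool_rot"]).as_matrix();T[:3,3]=o["tool_pos"]
        p["W"]=T@p["hand_eye"]
    else: p["W"]=p["pose"]
    return p
def ray_at_z(p,uv,z):
    d=p["W"][:3,:3]@np.linalg.inv(p["K"])@[uv[0],uv[1],1]; c=p["W"][:3,3]
    return c+d*(z-c[2])/d[2]
def pt(p,uv):
    r=p["range_z"][int(round(uv[1])),int(round(uv[0]))]
    d=np.linalg.inv(p["K"])@[uv[0],uv[1],1]*r
    return p["W"][:3,:3]@d+p["W"][:3,3]
def px(p,X):
    c=np.linalg.inv(p["W"])@np.r_[X,1]; u=p["K"]@c[:3]; return u[:2]/u[2]
E
cat > a.py <<'E'
from h import *
np.set_printoptions(precision=3,suppress=True)
print(telemetry.get_obs(), ctrl.pinch_z)
for n in ["scene","side"]:
    p=shot(n); cv2.imwrite(f"pics/{n}0.png",p["img"])
    print(n,p["W"])
    for th in ["yellow_knob","blue_knob","yellow_tray"]:
        for d in eyes.tip_of(th,p)[:4]:
            z=.112 if "knob" in th else .004
            print(th,d["confidence"],d["point"],ray_at_z(p,d["point"],z),pt(p,d["point"]))
    for th in ["spray","cup"]:
        for d in eyes.search_frame(th,p)[:3]:
            b=d["box"];print(th,d["confidence"],b,pt(p,[(b[0]+b[2])/2,(b[1]+b[3])/2]))
E
python3 a.py
```

```text
{'t': 0.0, 'q': array([ 1.017,  0.053,  1.614, -0.   ,  1.476, -0.119]), 'dq': array([ 0.001, -0.001,  0.002, -0.001,  0.001,  0.001]), 'effort': array([  0.   , -39.37 , -37.017,  -0.   ,   0.007,  -0.   ]), 'tool_pos': array([0.263, 0.567, 0.403]), 'tool_rot': array([-0.677, -3.067,  0.003]), 'contact_force': array([-0.281,  0.17 , -0.629]), 'wrist_torque': array([0.006, 0.01 , 0.002]), 'grip_force': 0.0, 'opening': 0.08539271905745542} 0.1547
scene [[-0.749  0.4   -0.529  1.187]
 [ 0.662  0.426 -0.616  0.815]
 [-0.021 -0.812 -0.584  0.76 ]
 [ 0.     0.     0.     1.   ]]
yellow_knob 0.74 [446.1, 206.0] [0.369 0.37  0.112] [0.422 0.399 0.154]
yellow_knob 0.59 [259.5, 216.1] [0.763 0.063 0.112] [ 0.69  -0.067  0.001]
yellow_knob 0.51 [395.8, 165.7] [0.303 0.14  0.112] [1.187 0.815 0.76 ]
yellow_knob 0.42 [332.3, 183.7] [0.517 0.079 0.112] [ 0.405 -0.044  0.003]
yellow_tray 0.87 [406.3, 209.5] [0.337 0.223 0.004] [0.336 0.222 0.003]
yellow_tray 0.85 [462.5, 258.7] [0.401 0.463 0.004] [0.401 0.464 0.005]
yellow_tray 0.7 [286.7, 264.9] [0.76  0.164 0.004] [1.187 0.815 0.76 ]
yellow_tra
[... 375 characters left out ...]
68 0.13 ]
yellow_knob 0.6 [170.6, 165.0] [0.358 0.376 0.112] [0.354 0.367 0.121]
yellow_knob 0.57 [207.3, 232.9] [0.303 0.131 0.112] [0.302 0.13  0.113]
blue_knob 0.88 [419.1, 276.6] [ 0.555 -0.258  0.112] [ 0.554 -0.258  0.113]
yellow_tray 0.91 [209.4, 227.3] [0.351 0.225 0.004] [0.311 0.131 0.125]
yellow_tray 0.82 [282.0, 198.0] [0.551 0.175 0.004] [0.51  0.122 0.077]
yellow_tray 0.77 [173.5, 169.7] [0.395 0.47  0.004] [0.359 0.371 0.098]
yellow_tray 0.76 [333.3, 164.2] [0.747 0.174 0.004] [0.748 0.176 0.002]
spray 0.93 [270.0, 236.0, 287.1, 265.3] [0.413 0.024 0.049]
spray 0.58 [384.9, 175.4, 413.4, 210.8] [ 0.746 -0.06   0.066]
cup 0.93 [386.5, 175.0, 415.0, 210.0] [ 0.747 -0.063  0.07 ]
```

View pics/scene0.png

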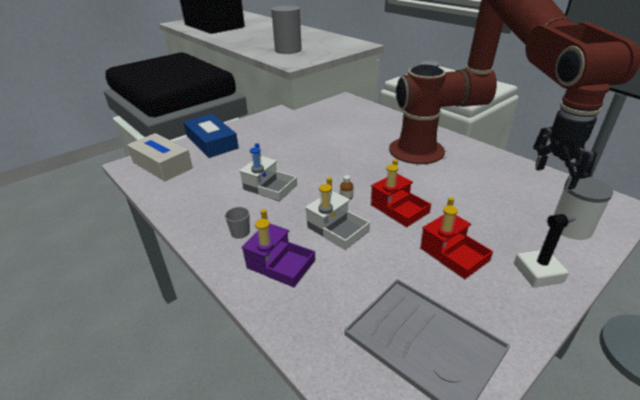

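View pics/side0.png

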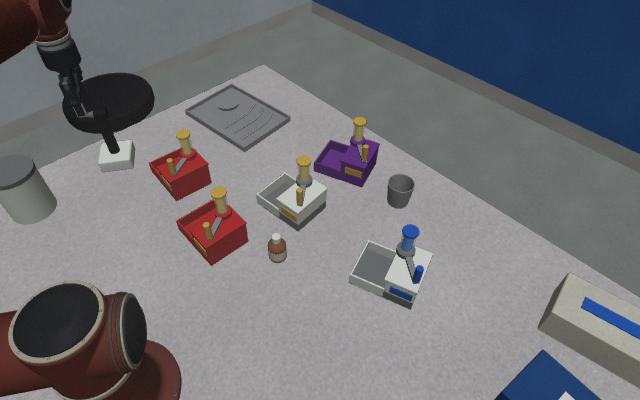

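Candidates in the scene picture: the white dispenser with yellow knob and cap (326,200), two red look-alikes (392,180 and 448,225), a purple one (264,235) and the blue-knobbed one (256,165). In the side picture the white one is at (290,195). I choose that one, and the close crop will check it.

```bash
cat > b.py <<'E'
from h import *
np.set_printoptions(precision=3,suppress=True)
p=shot("side")
# detected/observed points -> fit
obs=dict(cap=ray_at_z(p,(304,160),.156)[:2],knob=ray_at_z(p,(299,189),.135)[:2],tray=(ray_at_z(p,(282,198),.004)[:2]))
q=shot("scene"); t2=ray_at_z(q,(343.5,236.1),.004)[:2]
print(obs,t2)
A=np.array([[.030,-.0515],[-.036,-.097],[0,0],[0,0]]);B=np.array([obs["cap"],obs["knob"],obs["tray"],t2])
a,b=A-A.mean(0),B-B.mean(0)
th=np.arctan2((a[:,0]*b[:,1]-a[:,1]*b[:,0]).sum(),(a*b).sum())
Rm=np.array([[np.cos(th),-np.sin(th)],[np.sin(th),np.cos(th)]]);t=B.mean(0)-Rm@A.mean(0)
print("th",np.degrees(th),"t",t,"res",B-(A@Rm.T+t))
im=cv2.resize(p["img"][140:240,240:340],None,fx=6,fy=6,interpolation=cv2.INTER_CUBIC)
for nm,X in dict(knob=(-.036,-.097,.135),stop=(-.036,-.006,.135),cap=(.03,-.0515,.156),c1=(.051,.0385,.035),c2=(-.051,.0385,.035),c3=(.051,-.0385,.035),).items():
    w=np.r_[Rm@X[:2]+t,X[2]]; u=px(p,w); print(nm,w,u)
    cv2.circle(im,tuple(int(v) for v in (u-[240,140])*6),4,(255,0,255),-1)
cv2.imwrite("pics/crop1.png",im)
E
python3 b.py
```

```text
{'cap': array([0.587, 0.124]), 'knob': array([0.526, 0.076]), 'tray': array([0.551, 0.175])} [0.568 0.181]
th 1.317190678123992 t [0.559 0.176] res [[-0.003 -0.001]
 [ 0.001 -0.003]
 [-0.008 -0.001]
 [ 0.01   0.005]]
knob [0.525 0.079 0.135] [297.86  188.552]
stop [0.523 0.169 0.135] [272.344 169.217]
cap [0.59  0.126 0.156] [304.595 159.162]
c1 [0.609 0.216 0.035] [287.76  171.899]
c2 [0.507 0.214 0.035] [259.3   190.748]
c3 [0.611 0.139 0.035] [307.198 186.347]
```

View pics/crop1.png

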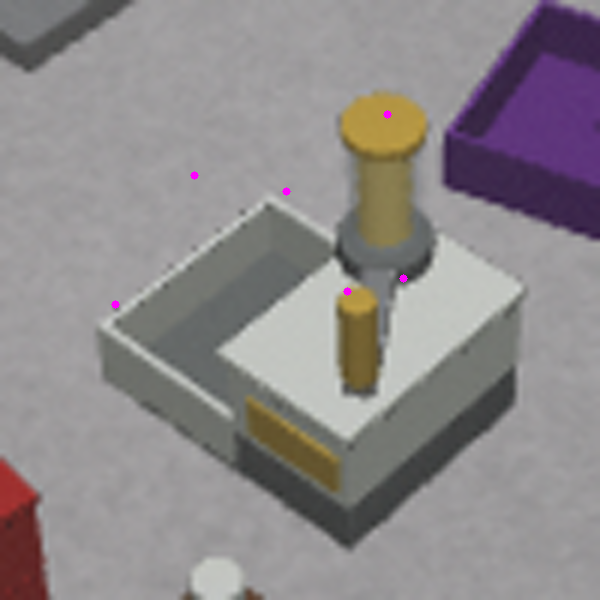

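The crop confirms it: white body, yellow knob top at crop (358,300), yellow cap (384,122), tray wall corners (102,325) and (270,200); my first pose fit is off because the tray points were poor. I'll refit on these clear points.

```bash
cat > c.py <<'E'
from h import *
np.set_printoptions(precision=3,suppress=True)
p=shot("side")
f=lambda u,v,z: ray_at_z(p,(240+u/6,140+v/6),z)[:2]
cap,knob,cl,cr=f(384,122,.156),f(358,300,.135),f(102,325,.035),f(270,200,.035)
print(cap,knob,cl,cr,"cap-knob",np.linalg.norm(cap-knob),"width",np.linalg.norm(cr-cl))
d=cr-cl; print("yaw by tray",np.degrees(np.arctan2(d[1],d[0])))
e=knob-cap; print("yaw by lever",np.degrees(np.arctan2(e[1],e[0])-np.arctan2(-.0455,-.066)))
o=telemetry.get_obs();M=R.from_rotvec(o["tool_rot"]).as_matrix();print(M)
print("shift tool to knob",M.T@(np.r_[knob,o["tool_pos"][2]]-o["tool_pos"]))
E
python3 c.py
```

```text
[0.586 0.123] [0.525 0.072] [0.495 0.208] [0.6   0.217] cap-knob 0.07974357954381245 width 0.10520576023801793
yaw by tray 4.799196439904709
yaw by lever 5.425771660001241
[[-0.907  0.421  0.   ]
 [ 0.421  0.907  0.   ]
 [ 0.     0.    -1.   ]]
shift tool to knob [-0.446 -0.338 -0.   ]
```

>>> apply_moves(
  plan=[
    [0.045,-0.03,-0.023,0,-0.1],
    [0.045,-0.06,-0.045,0,-0.2],
    [0.045,-0.09,-0.068,0,-0.3],
    [0.045,-0.12,-0.09,0,-0.4],
    [0.045,-0.15,-0.113,0,-0.5],
    [0.045,-0.18,-0.136,0,-0.52],
    [0.045,-0.21,-0.158,0,-0.52],
    [0.045,-0.24,-0.181,0,-0.52],
    [0.045,-0.27,-0.203,0,-0.52],
    [0.045,-0.3,-0.226,0,-0.52],
    [0.045,-0.33,-0.248,0,-0.52],
    [0.045,-0.36,-0.271,0,-0.52],
  ],
)

```text
t: 1.75
tool_pos: [0.4761, 0.1677, 0.4051]
tool_rot: [-0.134, 3.138, 0.0]
contact_force: [0.7, 0.6, 0.2]
opening: 0.0449
grip_force: 0.0
```

>>> apply_moves(
  plan=[
    [0.045,-0.014,-0.033,0,0],
    [0.045,-0.028,-0.067,0,0],
    [0.045,-0.041,-0.1,0,0],
    [0.045,-0.041,-0.1,0,0],
    [0.045,-0.041,-0.1,0,0],
  ],
)

```text
t: 2.17
tool_pos: [0.5255, 0.0718, 0.4047]
tool_rot: [0.129, -3.139, -0.001]
contact_force: [0.1, 0.2, 0.0]
opening: 0.045
grip_force: 0.0
```

```bash
cat > d.py <<'E'
from h import *
np.set_printoptions(precision=3,suppress=True)
p=shot("wrist"); cv2.imwrite("pics/wrist1.png",p["img"])
o=telemetry.get_obs();print(o["tool_pos"],o["tool_rot"],p["W"])
for n,X in dict(knobtop=(.525,.072,.135),cap=(.586,.123,.156)).items(): print(n,px(p,np.array(X)))
for th in ["yellow_knob","yellow_tray"]:
    for d in eyes.tip_of(th,p)[:2]:
        z=.112 if "knob" in th else .004
        print(th,d["confidence"],d["point"],ray_at_z(p,d["point"],z))
E
python3 d.py
```

```text
[0.525 0.073 0.405] [ 0.132 -3.138 -0.001] [[-0.081  0.953  0.293  0.45 ]
 [ 0.997  0.078  0.024  0.067]
 [ 0.     0.294 -0.956  0.374]
 [ 0.     0.     0.     1.   ]]
knobtop [316.941 199.906]
cap [370.257 279.268]
yellow_knob 0.71 [325.8, 190.2] [0.522 0.08  0.112]
yellow_tray 0.88 [375.8, 322.2] [0.755 0.181 0.004]
yellow_tray 0.87 [394.3, 195.5] [0.552 0.177 0.004]
```

View pics/wrist1.png

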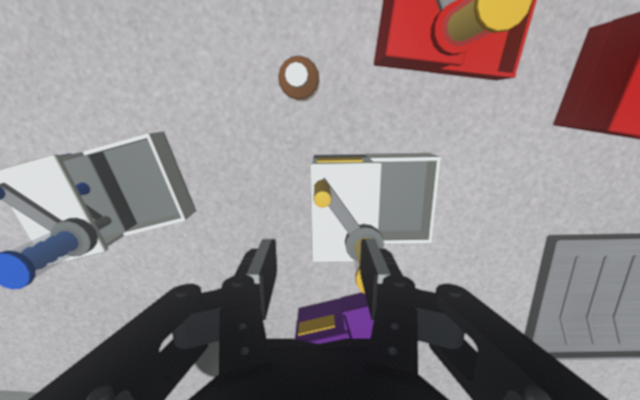

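The wrist view shows the yellow knob's top at (322,199), in line with the jaw gap (centre about 318) and 3 mm from my estimate; the bottle (298,76) and the other dispensers are clear. I'll descend with the jaws around the knob and then narrow them to a loose cage.

>>> apply_moves(
  plan=[
    [0.045,0,0.003,0.03,0],
    [0.045,0,0.003,0.06,0],
    [0.045,0,0.003,0.085,0],
    [0.045,0,0.003,0.105,0],
    [0.045,0,0.003,0.12,0],
    [0.045,0,0.003,0.13,0],
    [0.045,0,0.003,0.13,0],
    [0.025,0,0.003,0.13,0],
    [0.025,0,0.003,0.13,0],
    [0.025,0,0.003,0.13,0],
    [0.025,0,0.003,0.13,0],
  ],
  newtons=20,
)

```text
t: 3.23
tool_pos: [0.5252, 0.0763, 0.2762]
tool_rot: [-0.134, 3.136, -0.0]
contact_force: [0.5, 1.6, -0.4]
opening: 0.0249
grip_force: 0.0
```

```bash
cat > e.py <<'E'
from h import *
import sys
n=sys.argv[1]
p=shot("wrist"); q=shot("side")
im=cv2.resize(q["img"][120:240,220:360],None,fx=4,fy=4,interpolation=cv2.INTER_CUBIC)
w=cv2.resize(p["img"][100:400,120:520],None,fx=1.2,fy=1.2)[:, :]
H=max(im.shape[0],w.shape[0]); c=np.zeros((H,320+480,3),np.uint8)
im=cv2.resize(im,(320,274)); c[:274,:320]=im; c[:w.shape[0],320:]=w
cv2.imwrite(f"pics/{n}.png",c)
o=telemetry.get_obs();print(o["tool_pos"],o["opening"],o["grip_force"],o["contact_force"])
E
python3 e.py low1
```

```text
[0.52500802 0.07622758 0.27563285] 0.02498394658573966 0.0 [ 0.16619179 -0.03941807 -0.22344188]
```

View pics/low1.png

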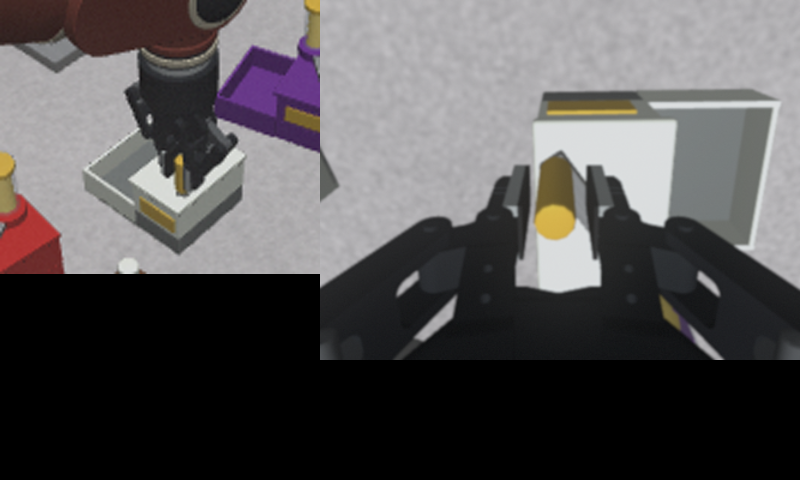

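The knob (555,205) stands between the two pads, (520,200) and (597,200), and nothing is touched. I'll swing it along the arc now.

>>> apply_moves(
  plan=[
    [0.025,0.004,0.007,0,0],
    [0.025,0.008,0.015,0,0],
    [0.025,0.0105,0.022,0,0],
    [0.025,0.0125,0.03,0,0],
    [0.025,0.0135,0.038,0,0],
    [0.025,0.014,0.046,0,0],
    [0.025,0.0135,0.054,0,0],
    [0.025,0.0125,0.062,0,0],
    [0.025,0.0105,0.07,0,0],
    [0.025,0.008,0.078,0,0],
    [0.025,0.004,0.087,0,0],
    [0.025,0,0.094,0,0],
  ],
)

```text
t: 4.33
tool_pos: [0.5155, 0.1702, 0.2737]
tool_rot: [0.134, -3.134, 0.004]
contact_force: [-3.1, -5.0, 1.0]
opening: 0.025
grip_force: 2.8
```

>>> apply_moves(
  plan=[
    [0.025,0,0,0,0],
    [0.025,0,0,0,0],
    [0.025,0,0,0,0],
  ],
)

```text
t: 4.58
tool_pos: [0.5156, 0.1698, 0.2737]
tool_rot: [0.134, -3.135, 0.004]
contact_force: [-2.8, -4.6, 0.2]
opening: 0.025
grip_force: 2.3
```

```bash
python3 e.py stop1
```

```text
[0.5155199  0.16974745 0.27372926] 0.025361996739880873 2.25305512547493 [-2.33320107 -4.8205017   0.01776267]
```

View pics/stop1.png

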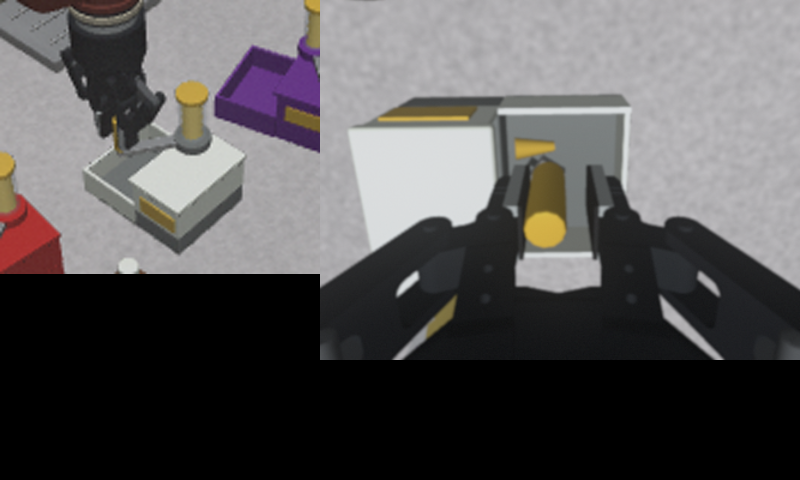

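The knob is over the tray and a yellow tip (535,147) lies in it; force is about 5.4 N, near the stop's figure. I'll press a few mm more to be sure of the stop.

>>> apply_moves(
  plan=[
    [0.025,-0.001,0.002,0,0],
    [0.025,-0.002,0.004,0,0],
    [0.025,-0.002,0.004,0,0],
  ],
)

```text
t: 4.93
tool_pos: [0.5167, 0.1722, 0.2735]
tool_rot: [0.134, -3.13, 0.016]
contact_force: [-8.9, -16.2, 4.9]
opening: 0.0251
grip_force: 7.7
```

The force jumped to 18 N, so the lever is at its stop. I'll carry it back home in the loose cage.

>>> apply_moves(
  plan=[
    [0.025,0.006,-0.011,0,0],
    [0.025,0.01,-0.02,0,0],
    [0.025,0.0125,-0.028,0,0],
    [0.025,0.0145,-0.036,0,0],
    [0.025,0.0155,-0.044,0,0],
    [0.025,0.016,-0.052,0,0],
    [0.025,0.0155,-0.06,0,0],
    [0.025,0.0145,-0.068,0,0],
    [0.025,0.0125,-0.076,0,0],
    [0.025,0.01,-0.083,0,0],
    [0.025,0.006,-0.091,0,0],
    [0.025,0.002,-0.098,0,0],
  ],
)

```text
t: 5.93
tool_pos: [0.525, 0.0757, 0.2746]
tool_rot: [0.133, -3.138, -0.001]
contact_force: [0.1, 0.5, -0.5]
opening: 0.0248
grip_force: 0.0
```

>>> apply_moves(
  plan=[
    [0.045,0,0,0,0],
    [0.045,0,0,0,0],
    [0.045,0,0,0,0],
    [0.045,0,0,-0.02,0],
    [0.045,0,0,-0.05,0],
    [0.045,0,0,-0.08,0],
    [0.045,0,0,-0.11,0],
    [0.045,0,0,-0.14,0],
    [0.045,0,0,-0.14,0],
    [0.045,0,0,-0.14,0],
  ],
)

```text
t: 6.77
tool_pos: [0.5249, 0.0767, 0.4174]
tool_rot: [-0.135, 3.134, 0.0]
contact_force: [0.5, 0.7, -0.0]
opening: 0.0453
grip_force: 0.0
```

```bash
python3 e.py home1
```

```text
[0.52430643 0.07657071 0.41353346] 0.0448419020739189 0.0 [0.24560221 0.24981642 0.03836373]
```

View pics/home1.png

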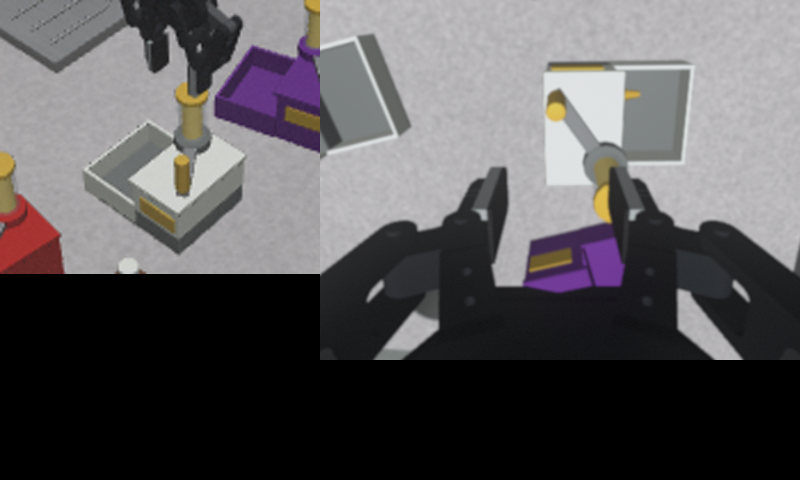

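The lever is home and the gripper is clear; the tip at (632,95) is partly hidden by the roof, so I'll look at it from over the tray.

>>> apply_moves(
  plan=[
    [0.045,0,0.035,0,0],
    [0.045,0,0.07,0,0],
    [0.045,0,0.105,0,0],
    [0.045,0,0.105,0,0],
    [0.045,0,0.105,0,0],
    [0.045,0,0.105,0,0],
  ],
)

```text
t: 7.37
tool_pos: [0.5155, 0.1808, 0.4128]
tool_rot: [0.135, -3.136, 0.002]
contact_force: [-0.1, 0.2, -0.0]
opening: 0.0451
grip_force: 0.0
```

```bash
python3 e.py tip1
cat > f.py <<'E'
from h import *
p=shot("wrist")
c,s=np.cos(np.radians(5)),np.sin(np.radians(5))
ax=np.array([.587,.124]); Rm=np.array([[c,-s],[s,c]]); t=ax-Rm@[.030,-.0515]
for d in eyes.tip_of("yellow_tip",p)[:3]:
    w=ray_at_z(p,d["point"],.012); print("tip",d["confidence"],d["point"],w,"tray frame",Rm.T@(w[:2]-t),pt(p,d["point"]))
for d in eyes.tip_of("yellow_knob",p)[:2]:
    w=ray_at_z(p,d["point"],.112); print("knob",d["confidence"],d["point"],w,"tray frame",Rm.T@(w[:2]-t))
E
python3 f.py
```

```text
[0.51577277 0.1800566  0.41360795] 0.044946420451061904 0.0 [-0.18486937  0.3487409   0.00159069]
knob 0.96 [567.9, 23.1] [0.35539025 0.37413389 0.112     ] tray frame [-0.1789278   0.21786817]
knob 0.8 [211.6, 186.7] [0.52018115 0.07819163 0.112     ] tray frame [-0.04055705 -0.09131041]
```

View pics/tip1.png

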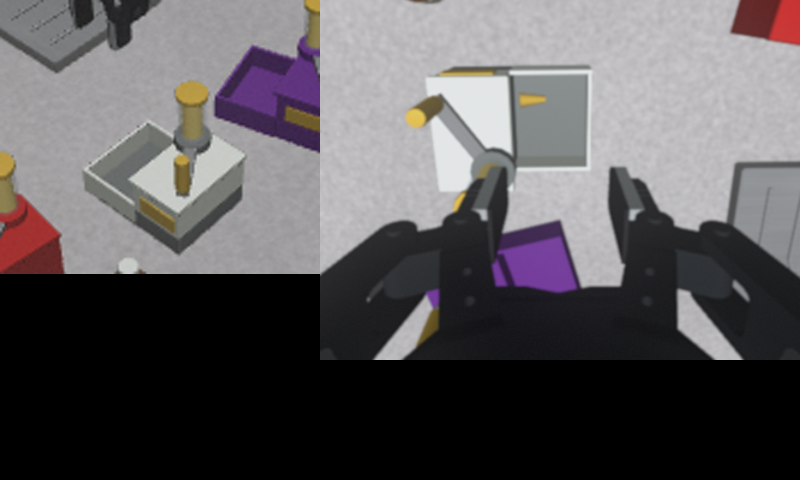

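The whole tip lies on the tray floor at (533,100), the knob is home at (415,117), and the gripper touches nothing. I'm handing in.

```bash
python3 -c "
from station import ctrl
print(ctrl.finish_job())"
```

```text
the job is handed in; nothing more can be done
None
```

I swung the yellow lever to its stop and returned it home; one yellow tip lies in the tray, the arm never went near the blue dispenser, bottle or cup, and the job is handed in (no verdict was returned).

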